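# Shut the sprung sample clamp and hold its locking pin down

## Task

The hinged sample clamp on the microscope bench stands open: swing its lid down, then take the round-headed locking pin out of the pin block and push it down through the hole in the lid into the hole in the base. Press the pin down, with nothing but the pin pressing on the lid, until the sprung lid is fully shut, and finish while still pressing it there - do not let go. Leave the square-headed pin, the dish, the slide box and the bottle where they are.

Things in the scene. Friction and masses are not known exactly. Their poses are not given: they have to be found in the camera images.
- clamp: Clamshell sample clamp fixed to the bench: aluminium base block 100 (x) by 130 (y) by 40 mm high. Origin: centre of its underside, on the bench; z up. The lid's hinge runs along x at the +y edge; the base hole lies toward the -y edge. It stands on a thin black mat 140 by 150 mm. Its yaw varies.
- hinge (a point): Middle of the hinge line: in the clamp's frame at x 0, y +65, z 40 mm (top of the base). The hinge line runs along the clamp's x. Two steel hinge ears stand behind it, up to 48 mm above the bench, reaching to y +81 mm.
- base_hole (a point): Centre of the mouth of the round hole in the base: in the clamp's frame at x 0, y -50, z 40 mm. Hole 14 mm wide, vertical, right through the base (40 mm deep).
- lid_hole (a point): Centre of the outer mouth of the round hole in the lid, 14 mm wide. The lid is an aluminium plate 90 by 130 mm, 8 mm thick, with a flush glass window (40 by 44 mm, centred 59 mm from the hinge; may be pushed on). The hole is 115 mm from the hinge line and the lid's free edge 130 mm. When the lid is fully shut the lid hole is straight above the base hole, with its mouth 48 mm above the bench.
- lid (a joint): Lid angle on its hinge, rad: 0 = swung down onto the sprung stop, grows as it opens upward toward +y of the clamp; starts 0.9 to 1.5. The hinge is stiff by friction (about 0.14 N m): the lid stays at whatever angle it is left. It closes under a push of about 2 N on its outer face near the free edge.
- spring (a joint): Sprung stop of the hinge, rad: a spring holds the lowered lid ajar by 0.07 (lid hole about 8 mm above its shut height); 0 = lid pressed fully shut against a hard stop. The lid's angle above the base is the sum of the two joints. Takes about 4 N at the lid hole to start and 8 N to hold fully shut; springs back up when let go.
- pin_block: Grey plastic block fixed to the bench, 130 (x) by 50 (y) by 50 mm high, with two holes 76 mm apart along x (at x -38 and +38 mm), a pin standing upright in each. Origin: centre of its underside. Its yaw varies, and which pin is in which hole.
- lock_pin: Locking pin, steel, about 80 g, upright, 84 mm tall. Origin: centre of its foot (shank's lower end); z along the pin toward the head. Shank 9 mm wide and 40 mm long with a tapered foot, then a round flange 26 mm wide and 4 mm thick (z 40 to 44), then a round head 18 mm wide and 40 mm tall (z 44 to 84) to grip. In the block the flange rests on the top, 50 mm above the bench, so the foot starts 10 mm above the bench. It is loose in the block's 19 mm hole and lifts straight out.
- pin_tip (a point): Foot of the locking pin, on its axis (same point as its origin).
- thick_pin: The other pin, not to be used: square head 22 mm wide and 26 mm tall, same flange, shank 16 mm (too thick for the clamp), 70 mm tall. Origin: centre of its foot.
- dish: Closed clear dish, 90 mm across, 17 mm high; leave alone. Origin: centre of its underside.
- slide_box: Slide box 87 by 72 by 32 mm; leave alone. Origin: centre of its underside.
- oil: Small bottle, 32 mm across, 65 mm tall; leave alone. Origin: centre of its underside.
Not all that is in view belongs to the job. Several things have the shape of the clamp; the one meant has the colours described above.

How it is judged:
On the way, in this order (a step that is already met when the one before it is completed fails the run):
1. the lid is swung down onto its sprung stop, the pin still in the block (value of joint lid below 0.12 rad and distance of lock_pin from where it was at the start of the episode below 0.03 m), for 0.2 s.
2. the locking pin's foot is through the lid and at least 8 mm down in the base hole (z of pin_tip in the frame of base_hole below -0.008 m and horizontal distance between pin_tip and base_hole below 0.006 m and value of joint lid below 0.12 rad), for 0.1 s.
At the end, for the whole second after the job is handed in: Held for the last second: lid joint under 0.03, spring joint under 0.02 rad; pin upright (0.15 rad) and at rest, foot 27 mm or more into the base hole and within 6 mm of its axis; robot touches the pin (2 N), pin presses the clamp (4 N), robot itself does not (under 1 N) (value of joint lid below 0.03 rad and value of joint spring below 0.02 rad and z of pin_tip in the frame of base_hole below -0.027 m and horizontal distance between pin_tip and base_hole below 0.006 m and angle between lock_pin's own z axis and vertical below 0.15 rad and contact force between lock_pin and clamp above 4 N and contact force between any of the fingers, the arm and lock_pin above 2 N and contact force between each of the arm, the fingers and clamp below 1 N and linear speed of lock_pin below 0.02 m/s); the arm keeps its last pose, push and grip.
It fails at once if the square-headed pin is pushed more than 20 mm from its place (distance of thick_pin from where it was at the start of the episode above 0.02 m).
It fails at once if the dish is pushed more than 20 mm from its place (distance of dish from where it was at the start of the episode above 0.02 m).
It fails at once if the slide box is pushed more than 20 mm from its place (distance of slide_box from where it was at the start of the episode above 0.02 m).
It fails at once if the bottle is pushed more than 20 mm from its place (distance of oil from where it was at the start of the episode above 0.02 m).
It also fails if it takes over 54 s, if anything falls off the work surface, if the arm or the gripper's body presses on something with over 40 N, if the wrist force passes 120 N, or if a joint passes its speed limit or range.

## Robot

A 6-joint arm with a two-finger parallel gripper is mounted at the origin on the work surface. World frame = base frame: x ahead of the robot, y to its left, z up, the work surface at z = 0. Lengths are in m, angles in rad, forces in N, time in s.
With the tool pointing down it reaches from about 0.3 to 0.825 m from the base axis. Payload 5.4 kg.
Tool frame: the origin (TCP) lies at the very end of the fingers, on their centre line; the grasp point (between the pads) lies 19 mm behind it; z points along the fingers, x is the direction in which the jaws open and shut, and the axes are right-handed (so a half turn about z gives the same grasp; the last joint's range is limited). The gripper opens to 92 mm and grips with 3 to 60 N. Pads are 20 mm wide; open, the fingers measure 128 mm over their backs; the gripper's body (75 mm by 189 mm) begins 69 mm behind the grasp point.
Start: joints at [-1.496, 0.158, 1.597, -0, 1.386, -0.21], TCP at [0.162, -0.552, 0.215] pointing down, gripper open.
Joint ranges: [-2.91, 2.91], [-0.94, 2.29], [0.18, 2.7], [-1.29, 4.43], [0.17, 2.64], [-3, 3]. Speed limits (rad/s): [2.57, 2.57, 3.14, 3.14, 3.14, 3.14].

## Interface

Orientations are given as a rotation vector (axis times angle).
In Python, from workcell import bot gives the robot as it stands. Calls block until the motion is done:
- bot.goto(position, orientation): joint-space move of the TCP to a pose.
- bot.line_to(position, rot=None, max_speed=0.15): straight line of the TCP; rot=None keeps the orientation; max_speed is the mean speed in m/s.
- bot.set_joints(angles): joint-space move.
- bot.set_gripper(opening, newtons=None): opening from 0.0 (shut) to 1.0 (fully open); newtons is the grip in N (None keeps the last); returns when the fingers have stopped.
- bot.hold(seconds).
- bot.inverse_kinematics(position, orientation): joint angles nearest the present ones, or None.
- bot.read_camera(name): name is "scene" or "top" or "wrist"; returns a dict with "pixels" (400x640x3 uint8, blue, green, red), "fx", "fy", "cx", "cy" (pixels), "R" (3x3) and "t" (3): a world point X has camera coordinates R X + t. Camera axes: x right, y down, z forward; pixel columns grow to the right and rows downward; lengths in m; the calibration is good to about 2 mm. A picture is of the moment at which its call begins. There is no depth.
A pose or a line that the arm cannot do raises bot.MotionError and nothing moves.
- bot.job_done(): hands the job in, once; it reports no verdict.
Readings, each from a call of its own:
- bot.current_clock(): time.
- bot.current_joints(): joint angles.
- bot.current_joint_vel(): joint speeds.
- bot.current_effort(): joint torques, N m.
- bot.current_ee_pos(): TCP position.
- bot.current_tool_rot(): TCP orientation.
- bot.current_contact_force(): force on the tool from outside, world axes, zero at the start.
- bot.current_ft_torque(): the same for the moment, N m.
- bot.current_opening(): opening from 0.0 (shut) to 1.0 (fully open).
Only numpy, scipy, OpenCV 4.12 (cv2) and the standard library are available. Lean on these libraries where they do the work, as an engineer would, in place of code of your own. Each camera call takes 0.05 s, during which the arm holds its last target.

## Working session

There is one attempt and no reset: what is moved stays moved. The work goes in short steps, each a Python script; the robot and the scene stay as the last script left them, time stands still between calls to the robot, and variables do not carry over. Pictures are saved under pics/ and viewed, and the job is handed in when it is done.

```bash
mkdir -p pics; cat > h.py <<'E'
import numpy as np, cv2
from workcell import bot
def snap(n,f):
    c=bot.read_camera(n); cv2.imwrite(f'pics/{f}.png',c['pixels']); np.savez(f'pics/{f}.npz',**c); return c
def load(f): return dict(np.load(f'pics/{f}.npz'))
def proj(c,X):
    p=c['R']@np.asarray(X,float)+c['t']; return np.array([c['fx']*p[0]/p[2]+c['cx'],c['fy']*p[1]/p[2]+c['cy']])
def unproj(c,uv,z):
    d=c['R'].T@np.array([(uv[0]-c['cx'])/c['fx'],(uv[1]-c['cy'])/c['fy'],1]); o=-c['R'].T@c['t']
    return o+d*(z-o[2])/d[2]
def crop(f,x0,y0,x1,y1,out,k=None):
    im=cv2.imread(f'pics/{f}.png')[y0:y1,x0:x1]; k=k or min(800/(x1-x0),600/(y1-y0))
    cv2.imwrite(f'pics/{out}.png',cv2.resize(im,None,fx=k,fy=k,interpolation=cv2.INTER_CUBIC)); print('scale',k)
E
python3 - <<'E'
from h import *
for n in('scene','top','wrist'):
    c=snap(n,n+'0'); print(n,c['fx'],c['R'].round(2).tolist(),(-c['R'].T@c['t']).round(3))
print(bot.current_clock())
E
```

```text
scene 362.3511187832324 [[0.76, 0.65, -0.02], [0.48, -0.58, -0.66], [-0.44, 0.49, -0.75]] [ 0.883 -0.364  0.686]
top 385.910808219831 [[-0.02, -1.0, -0.03], [-0.99, 0.03, -0.13], [0.13, 0.03, -0.99]] [0.43  0.02  0.983]
wrist 312.49184170674016 [[0.28, -0.96, -0.0], [-0.92, -0.27, 0.3], [-0.29, -0.08, -0.95]] [ 0.242 -0.527  0.384]
0.15
```

View pics/scene0.png

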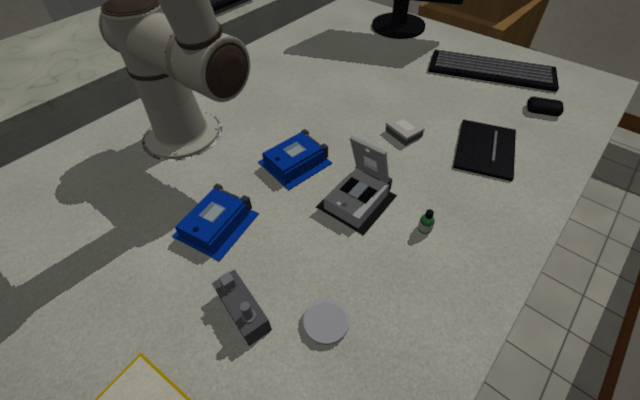

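View pics/top0.png

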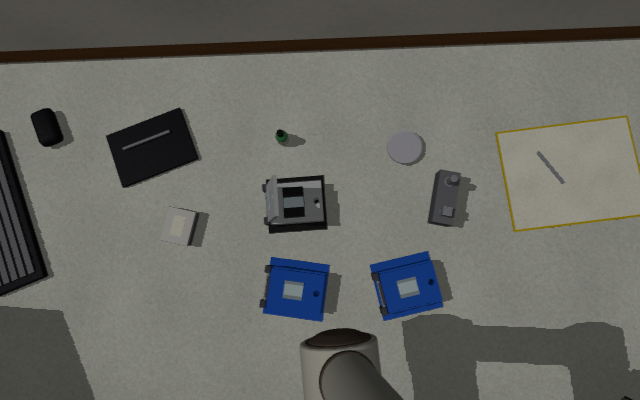

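View pics/wrist0.png

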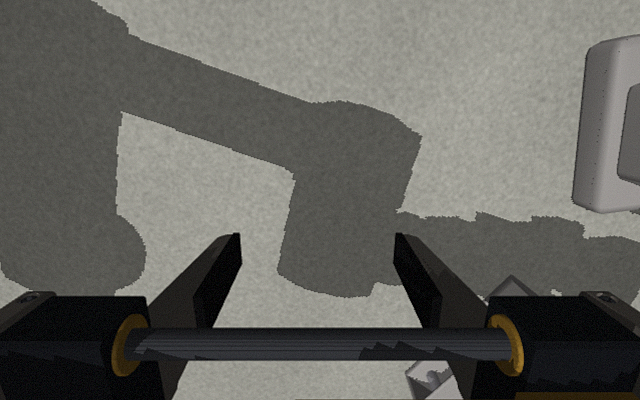

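Candidates for the clamp in the top picture are the aluminium one on a black mat at (297,203), and two blue ones at (297,290) and (407,285). I take the aluminium one. In the pin block, the round head looks to be at (453,180) and the square head at (447,211). I'll check both in close crops.

```bash
python3 - <<'E'
from h import *
crop('top0',250,160,350,245,'c1');crop('top0',415,160,485,235,'c2');crop('scene0',200,260,280,350,'c3');crop('scene0',310,130,400,235,'c4')
E
```

```text
scale 7.0588235294117645
scale 8.0
scale 6.666666666666667
scale 5.714285714285714
```

View pics/c1.png

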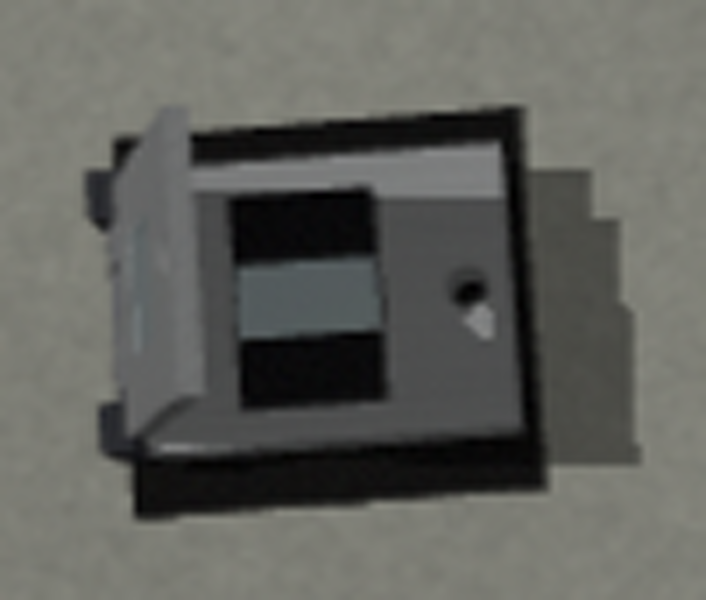

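View pics/c2.png

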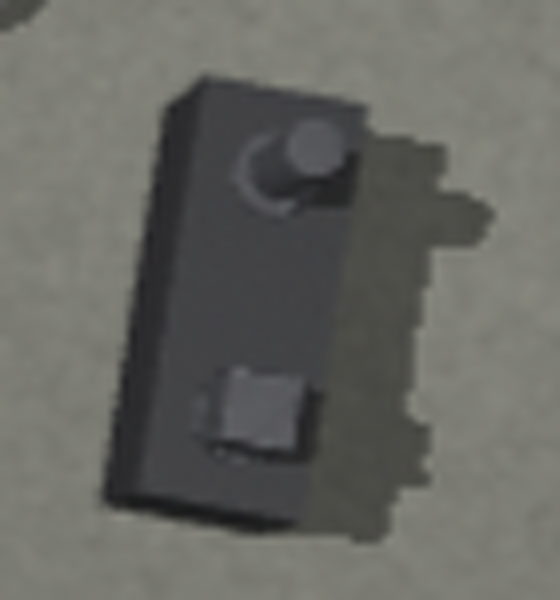

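View pics/c3.png

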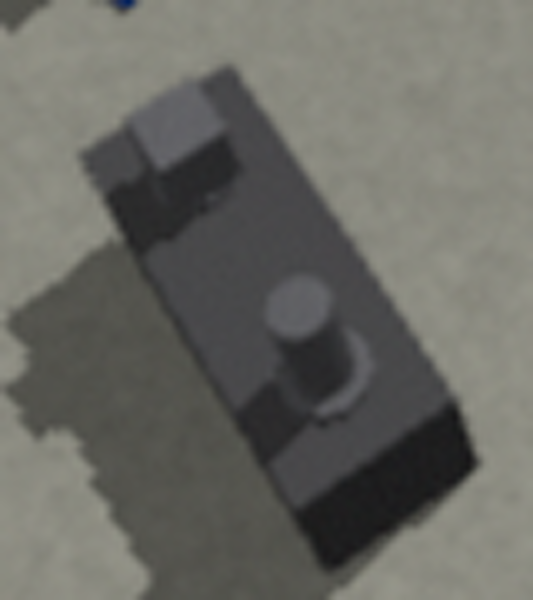

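View pics/c4.png

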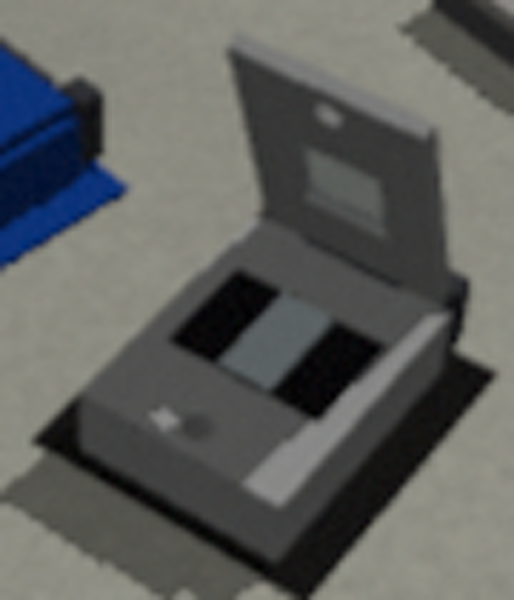

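```bash
python3 - <<'E'
from h import *
t=load('top0');s=load('scene0')
def U(c,x,y,k,x0,y0,z): return unproj(c,((x+.5)/k-.5+x0,(y+.5)/k-.5+y0),z).round(4)
K=7.0588
print('hole top',U(t,468,288,K,250,160,.04),'scene',U(s,197,426,5.714,310,130,.04))
for p in [(135,517),(546,487),(522,106),(115,140)]: print('mat',U(t,*p,K,250,160,.001))
print('pin top',U(t,318,148,8,415,160,.134),'scene',U(s,299,306,6.6667,200,260,.134))
print('sq top',U(t,263,410,8,415,160,.120),'scene',U(s,180,126,6.6667,200,260,.120))
for p in [(207,76),(368,106),(297,528),(135,492)]: print('blk',U(t,*p,8,415,160,.05))
print('lid edge',[U(t,*p,K,250,160,.165) for p in[(175,108),(197,395)]])
for p in [(237,38),(433,133)]: print('lid sc',[U(s,*p,5.714,310,130,z) for z in(.15,.16,.17)])
E
```

```text
hole top [0.5616 0.0666 0.04  ] scene [0.561  0.0666 0.04  ]
mat [0.4867 0.1908 0.001 ]
mat [0.4938 0.0419 0.001 ]
mat [0.6339 0.0473 0.001 ]
mat [0.6256 0.1976 0.001 ]
pin top [ 0.5899 -0.2457  0.134 ] scene [ 0.616  -0.2641  0.134 ]
sq top [ 0.5189 -0.23    0.12  ] scene [ 0.5479 -0.2487  0.12  ]
blk [ 0.629  -0.2399  0.05  ]
blk [ 0.6183 -0.2878  0.05  ]
blk [ 0.4904 -0.2581  0.05  ]
blk [ 0.5024 -0.2107  0.05  ]
lid edge [array([0.6024, 0.1493, 0.165 ]), array([0.5136, 0.1432, 0.165 ])]
lid sc [array([0.5027, 0.1618, 0.15  ]), array([0.5098, 0.152 , 0.16  ]), array([0.5169, 0.1422, 0.17  ])]
lid sc [array([0.5948, 0.1645, 0.15  ]), array([0.6002, 0.1547, 0.16  ]), array([0.6056, 0.1448, 0.17  ])]
```

```bash
cat >> h.py <<'E'
from scipy.spatial.transform import Rotation as Ro
def down(yaw): # tool x at yaw in world
    c,s=np.cos(yaw),np.sin(yaw)
    return Ro.from_matrix(np.array([[c,s,0],[s,-c,0],[0,0,-1]])).as_rotvec()
YAW=0.048; HOLE=np.array([.5613,.0666]); EX=np.array([np.cos(YAW),np.sin(YAW)]); EY=np.array([-np.sin(YAW),np.cos(YAW)])
HINGE=HOLE+.115*EY
E
python3 - <<'E'
from h import *
t=load('top0');s=load('scene0')
def U(c,x,y,k,x0,y0,z): return unproj(c,((x+.5)/k-.5+x0,(y+.5)/k-.5+y0),z).round(4)
print('pin top',U(t,318,148,8,415,160,.094),'scene',U(s,299,306,6.6667,200,260,.094))
print('sq top',U(t,263,410,8,415,160,.080),'scene',U(s,180,126,6.6667,200,260,.080))
print('dish',unproj(t,(405,147),.017),HINGE)
print('lid edge',[U(t,*p,7.0588,250,160,.17) for p in[(175,108),(197,395)]])
for y in(YAW,YAW+np.pi,YAW-np.pi/2,YAW+np.pi/2):
  for q in ([*(HINGE+.06*EY),.3],[*HOLE,.2],[.59,-.245,.2]):
    print(y,bot.inverse_kinematics(q,down(y)))
E
```

```text
pin top [ 0.5974 -0.2582  0.094 ] scene [ 0.5967 -0.2568  0.094 ]
sq top [ 0.5231 -0.2416  0.08  ] scene [ 0.5242 -0.2405  0.08  ]
dish [ 0.69621779 -0.16297393  0.017     ] [0.55578212 0.18146755]
lid edge [array([0.6013, 0.1485, 0.17  ]), array([0.5131, 0.1424, 0.17  ])]
0.048 [ 2.11584957e-01  1.90037166e-01  1.39417244e+00 -4.44089210e-16
  1.55738304e+00  1.63584957e-01]
0.048 [-9.56462155e-02  1.44395033e-01  1.64188418e+00 -4.44089210e-16
  1.35531344e+00 -1.43646216e-01]
0.048 [-5.82388685e-01  3.31537533e-01  1.42072468e+00 -4.44089210e-16
  1.38933044e+00 -6.30388685e-01]
3.189592653589793 [ 0.21158496  0.19003717  1.39417244  0.          1.55738304 -2.9780077 ]
3.189592653589793 None
3.189592653589793 [-5.82388685e-01  3.31537533e-01  1.42072468e+00 -4.44089210e-16
  1.38933044e+00  2.51120397e+00]
-1.5227963267948965 [ 2.11584957e-01  1.90037166e-01  1.39417244e+00 -4.44089210e-16
  1.55738304e+00  1.73438128e+00]
-1.5227963267948965 [-9.56462155e-02  1.44395033e-01  1.64188418e+00 -4.44089210e-16
  1.35531344e+00  1.42715011e+00]
-1.5227963267948965 [-5.82388685e-01  3.31537533e-01  1.42072468e+00 -4.44089210e-16
  1.38933044e+00  9.40407642e-01]
1.6187963267948966 [ 2.11584957e-01  1.90037166e-01  1.39417244e+00 -4.44089210e-16
  1.55738304e+00 -1.40721137e+00]
1.6187963267948966 [-9.56462155e-02  1.44395033e-01  1.64188418e+00 -4.44089210e-16
  1.35531344e+00 -1.71444254e+00]
1.6187963267948966 [-5.82388685e-01  3.31537533e-01  1.42072468e+00 -4.44089210e-16
  1.38933044e+00 -2.20118501e+00]
```

```bash
python3 - <<'E'
from h import *
r=down(YAW)
bot.line_to([.162,-.552,.33],max_speed=.3)
bot.set_gripper(0.0,20)
bot.goto([*(HINGE+.06*EY),.30],r)
def P(a,rr=.105): # TCP for contact at lid angle a
    yy=-rr*np.cos(a)+.008*np.sin(a)+.010; return [*(HINGE+yy*EY),.040+rr*np.sin(a)+.008*np.cos(a)]
p=P(1.45); p[:2]=HINGE+.045*EY
bot.line_to(p,max_speed=.25)
for a in (1.4,1.2,1.0,.8,.6,.4,.25,.15,.1,.06,.03):
    bot.line_to(P(a),max_speed=.1); print(a,bot.current_contact_force().round(1))
snap('scene','s1')
q=bot.current_ee_pos(); bot.line_to([q[0],q[1],q[2]+.12],max_speed=.25)
snap('top','t1');print(bot.current_clock())
crop('s1',280,100,440,240,'s1c')
E
```

```text
1.4 [ 0.4 -0.5  0.2]
1.2 [-0.1  0.4 -0.5]
1.0 [-0.3 -0.6  0.3]
0.8 [ 0.6 -0.1  0.3]
0.6 [-0.2 -0.2 -0.2]
0.4 [ 0.   0.3 -0.1]
0.25 [-0.3  0.1 -0.2]
0.15 [-0.5 -0.2  0.1]
0.1 [ 0.2 -0.9 -0.6]
0.06 [ 0.2 -0.1  3.2]
0.03 [-1.5  0.6  5.7]
10.35
scale 4.285714285714286
```

View pics/s1c.png

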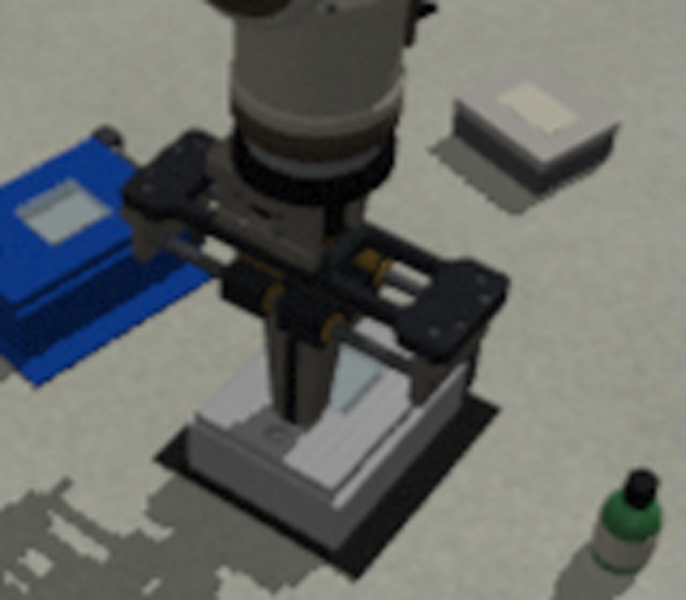

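View pics/t1.png

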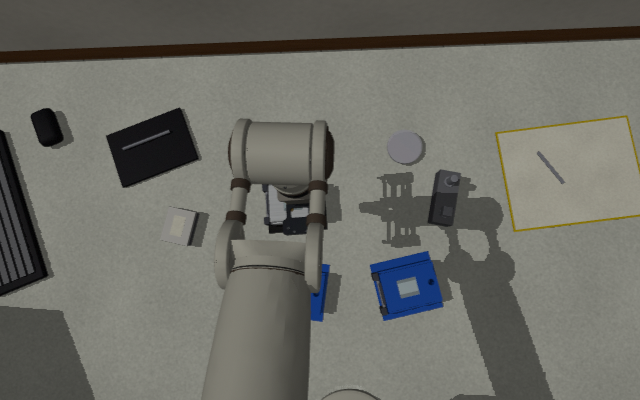

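Shut lid seen in the scene crop: it sits flat on the base, with the hole at about crop (278,434). Next, a wrist view of the lid hole.

```bash
python3 - <<'E'
from h import *
q=bot.current_ee_pos(); c=snap('wrist','w1'); print(q,-c['R'].T@c['t'],proj(c,[*HOLE,.056]),proj(c,q))
E
```

```text
[0.55929213 0.08693209 0.16899377] [0.55546263 0.1727126  0.33913618] [319.11910917 215.57583071] [317.86238058 249.87787397]
```

View pics/w1.png

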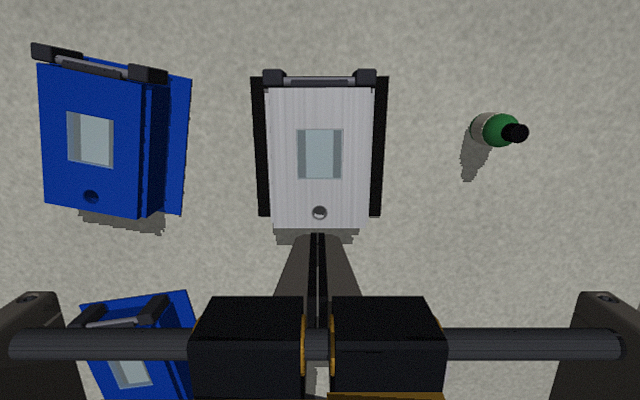

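```bash
python3 - <<'E'
from h import *
crop('w1',250,60,390,250,'w1c',4)
c=load('w1')
E
```

```text
scale 4
```

View pics/w1c.png

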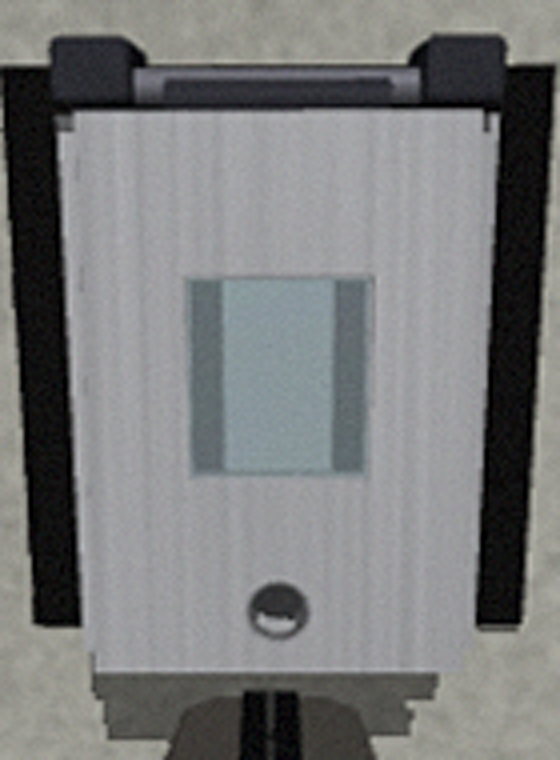

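```bash
python3 - <<'E'
from h import *
c=load('w1')
U=lambda x,y,z: unproj(c,((x+.5)/4-.5+250,(y+.5)/4-.5+60),z)
h=U(279,610,.056); print('hole',h)
e=(U(94,672,.057)+U(466,672,.057))/2; print('edge',e)
print('hinge side',U(60,108,.048),U(498,108,.048))
for p in [(34,625),(517,628),(553,68),(4,68)]: print('mat',U(*p,.001))
print('win',[U(*p,.05) for p in[(186,278),(373,278),(191,474),(366,474)]])
E
```

```text
hole [0.5613727  0.07015079 0.056     ]
edge [0.56235696 0.05448832 0.057     ]
hinge side [0.50770569 0.18201035 0.048     ] [0.60379003 0.18652098 0.048     ]
mat [0.49207874 0.04220379 0.001     ]
mat [0.63138566 0.04804092 0.001     ]
mat [0.62449633 0.19889381 0.001     ]
mat [0.48586288 0.19240071 0.001     ]
win [array([0.53649309, 0.14688342, 0.05      ]), array([0.57884873, 0.14889217, 0.05      ]), array([0.53891635, 0.10127514, 0.05      ]), array([0.58045294, 0.10327017, 0.05      ])]
```

```bash
python3 - <<'E'
from h import *
q=bot.current_ee_pos(); bot.line_to([q[0],q[1],.25],max_speed=.3)
r=down(-1.78)
bot.goto([.597,-.2575,.20],r); bot.set_gripper(.5,20)
c=snap('wrist','w2'); print(proj(c,[.597,-.2575,.094]),bot.current_clock())
E
```

```text
[318.3891276 195.6621081] 12.975
```

View pics/w2.png

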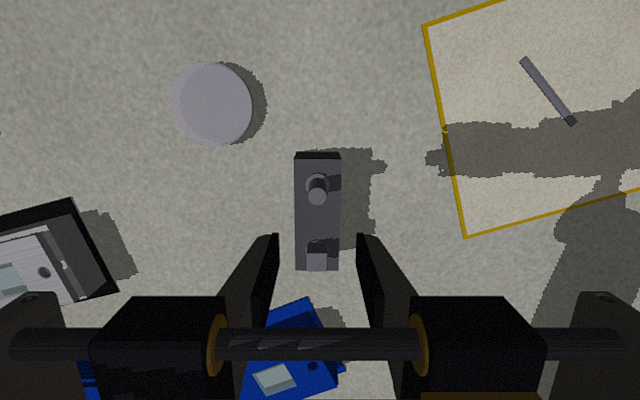

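The wrist picture shows the round head's top at about (317,195), within 1.5 px of where I predicted it. The square pin is at (317,262), clear of the fingers. I'll grasp now.

```bash
python3 - <<'E'
from h import *
bot.line_to([.597,-.2575,.085],max_speed=.2)
bot.line_to([.597,-.2575,.058],max_speed=.08); print(bot.current_contact_force().round(1))
bot.set_gripper(0,45); print(bot.current_opening()*92, bot.current_contact_force().round(1))
bot.line_to([.597,-.2575,.15],max_speed=.12)
c=snap('wrist','w3'); crop('w3',220,150,420,300,'w3c'); snap('scene','s3');crop('s3',160,230,320,350,'s3c')
print(bot.current_clock(),bot.current_ee_pos())
E
```

```text
[0.1 0.5 0.2]
17.37011913107414 [0.3 0.1 0.7]
scale 4.0
scale 5.0
15.7417 [ 0.59624031 -0.257001    0.14849376]
```

View pics/w3c.png

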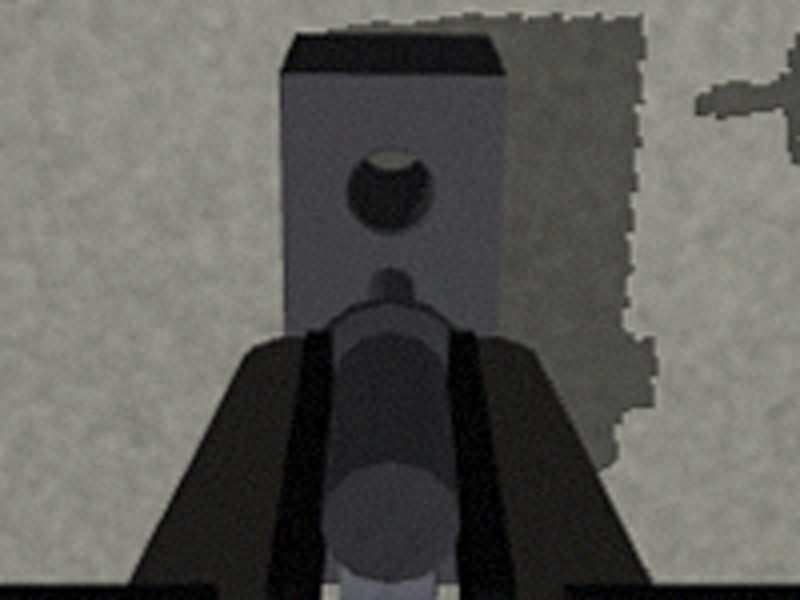

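View pics/s3c.png

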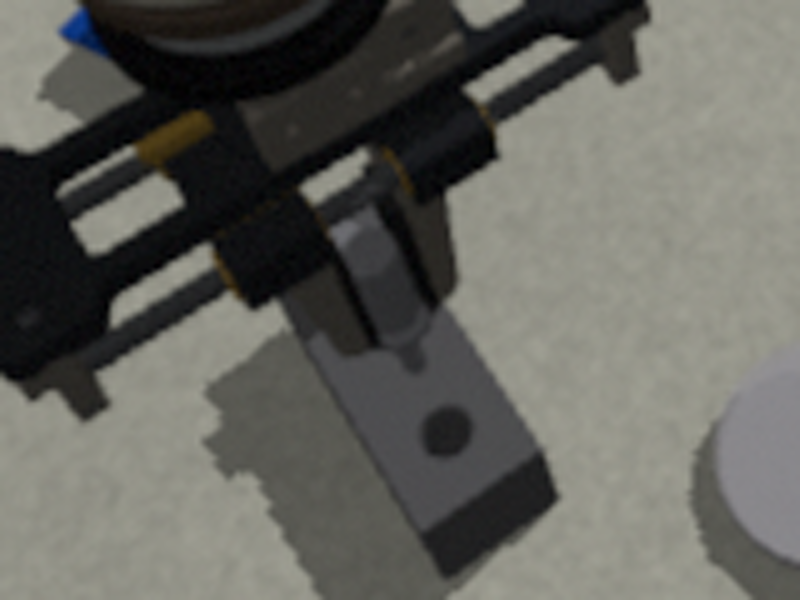

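The pin is held upright: the wrist crop shows the head, flange and shank foot (crop about (391,275)) in one line. I'll check its axis relative to the TCP.

```bash
python3 - <<'E'
from h import *
c=load('w3');q=np.array(bot.current_ee_pos());print(q,(down(-1.78)-bot.current_tool_rot()).round(4))
print(proj(c,q+[0,0,.036]),proj(c,q-[0,0,.048]),'seen head 317.6,279.9 foot ~317.6,218')
print('head@',unproj(c,(317.6,279.9),q[2]+.036)-q)
E
```

```text
[ 0.59624031 -0.257001    0.14849376] [ 0.0005 -0.0006  0.0039]
[319.39861094 279.95715334] [318.70468617 218.16104252] seen head 317.6,279.9 foot ~317.6,218
head@ [0.00021499 0.00085659 0.036     ]
```

```bash
python3 - <<'E'
from h import *
r=down(-1.78)
bot.line_to([.597,-.2575,.2],max_speed=.25)
bot.goto([.5616,.069,.2],r)
bot.line_to([.5616,.069,.118],max_speed=.12); bot.hold(.2)
c=snap('wrist','w4'); crop('w4',240,130,400,250,'w4c'); s=snap('scene','s4');crop('s4',300,140,400,215,'s4c')
q=np.array(bot.current_ee_pos());print(bot.current_clock(),q)
print('wrist foot',(proj(c,q-[0,0,.048])-[240,130])*5,'hole',(proj(c,[.5615,.0693,.056])-[240,130])*5)
print('scene foot',(proj(s,q-[0,0,.048])-[300,140])*8,'hole',(proj(s,[.5615,.0693,.056])-[300,140])*8)
E
```

```text
scale 5.0
scale 8.0
18.4667 [0.56199456 0.06900051 0.11861773]
wrist foot [393.8403679 442.9014853] hole [392.19764321 413.06076257]
scene foot [363.21799605 440.45145062] hole [361.17020001 472.68104419]
```

View pics/w4c.png

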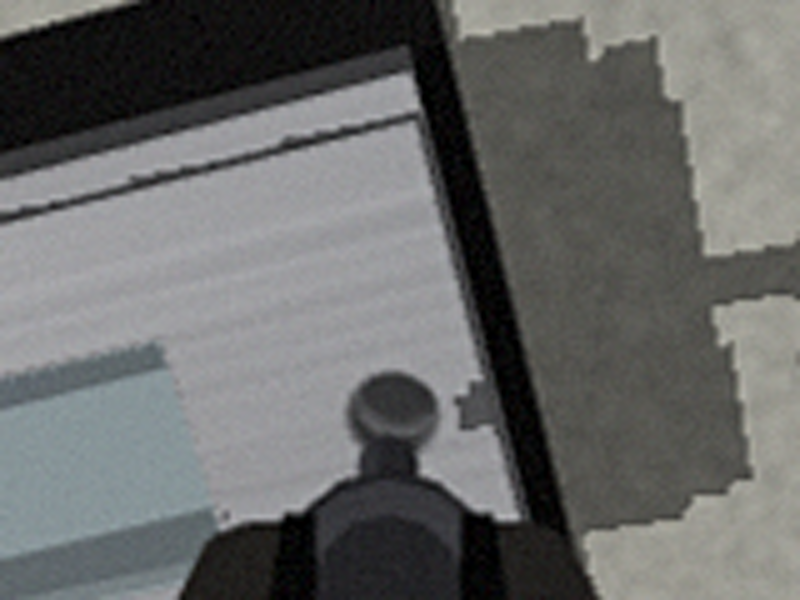

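View pics/s4c.png

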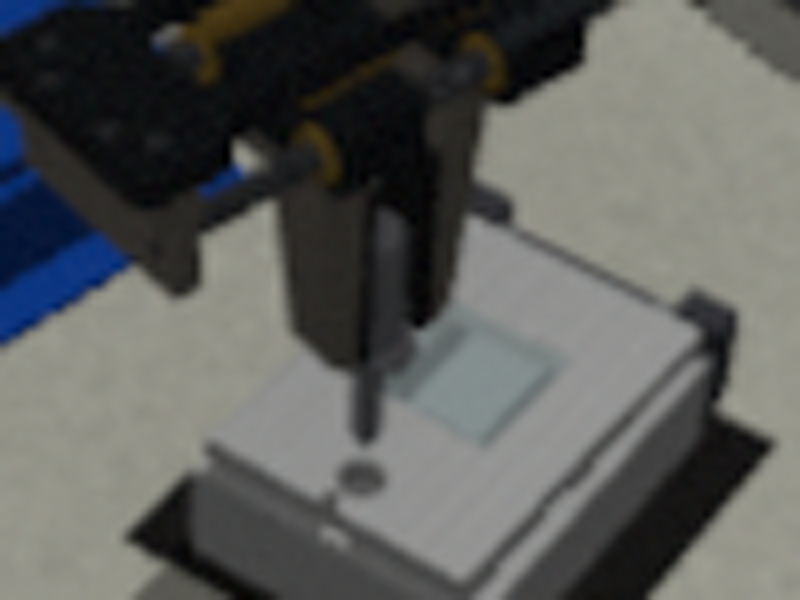

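The lid hole (wrist crop (393,413)) lies on its prediction, with the foot straight in line above it, and the scene view agrees to about 0.7 mm. I'll insert with force checks.

```bash
python3 - <<'E'
from h import *
x,y=.5616,.0692
for z in (.104,.098,.092,.086,.080,.074,.070,.066):
    bot.line_to([x,y,z],max_speed=.05); f=bot.current_contact_force(); print(z,f.round(1),bot.current_ee_pos().round(4))
    if np.linalg.norm(f)>12: break
snap('scene','s5');crop('s5',300,140,400,215,'s5c');print(bot.current_clock())
E
```

```text
0.104 [ 0.2  0.2 -0.3] [0.5611 0.0693 0.1033]
0.098 [-0.1 -0.3 -1.4] [0.5613 0.0692 0.0975]
0.092 [ 0.5 -0.3 -0.5] [0.5612 0.0692 0.0915]
0.086 [-0.3  0.3 -0.4] [0.5612 0.0692 0.0855]
0.08 [-0.1  0.4 -0.6] [0.5612 0.0692 0.0795]
0.074 [-0.  -0.3 -0.7] [0.5612 0.0692 0.0735]
0.07 [-1.1  0.2 -1.2] [0.5613 0.0692 0.0697]
0.066 [-0.1  0.7 -0.7] [0.5613 0.0692 0.0656]
scale 8.0
20.7833
```

View pics/s5c.png

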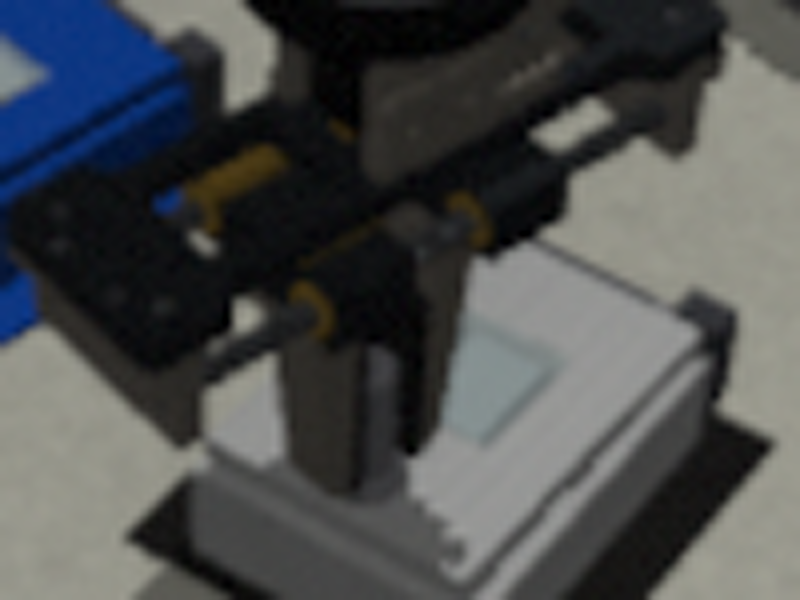

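The pin is through both holes with no lateral load, and the flange sits just above the lid. Now I'll press.

```bash
python3 - <<'E'
from h import *
x,y=.5616,.0692
for z in np.arange(.064,.0495,-.001):
    bot.line_to([x,y,z],max_speed=.03); bot.hold(.1); f=np.mean([bot.current_contact_force() for _ in range(4)],0); print(z.round(4),f.round(1),bot.current_ee_pos().round(4)[2])
    if f[2]>17: break
snap('scene','s6');crop('s6',300,140,400,215,'s6c');c=snap('wrist','w6');crop('w6',240,130,400,250,'w6c');print(bot.current_clock())
E
```

```text
0.064 [0.4 0.1 0.8] 0.0642
0.063 [-0.1 -0.7  2.4] 0.0634
0.062 [ 0.2 -2.4  3.5] 0.0622
0.061 [ 1.  -2.6  3. ] 0.0611
0.06 [ 0.4 -3.5  4.2] 0.0601
0.059 [ 0.5 -3.1  5. ] 0.0591
0.058 [ 0.7 -2.6  5.2] 0.0581
0.057 [ 0.9 -4.2  4.7] 0.0572
0.056 [ 0.  -3.   6.1] 0.0564
0.055 [-0.7 -3.5  7.3] 0.0556
0.054 [ 0.2 -4.4  7.8] 0.0548
0.053 [-1.  -4.1  8.2] 0.0538
0.052 [-0.9 -4.  11.1] 0.0533
0.051 [-1.2 -4.  12.6] 0.0527
0.05 [-2.3 -4.8 15.5] 0.0521
scale 8.0
scale 5.0
26.1333
```

View pics/s6c.png

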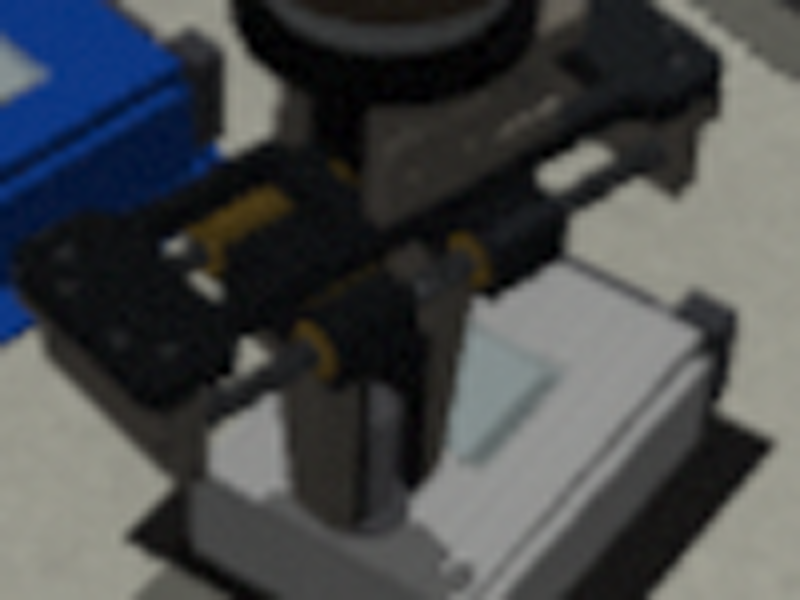

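View pics/w6c.png

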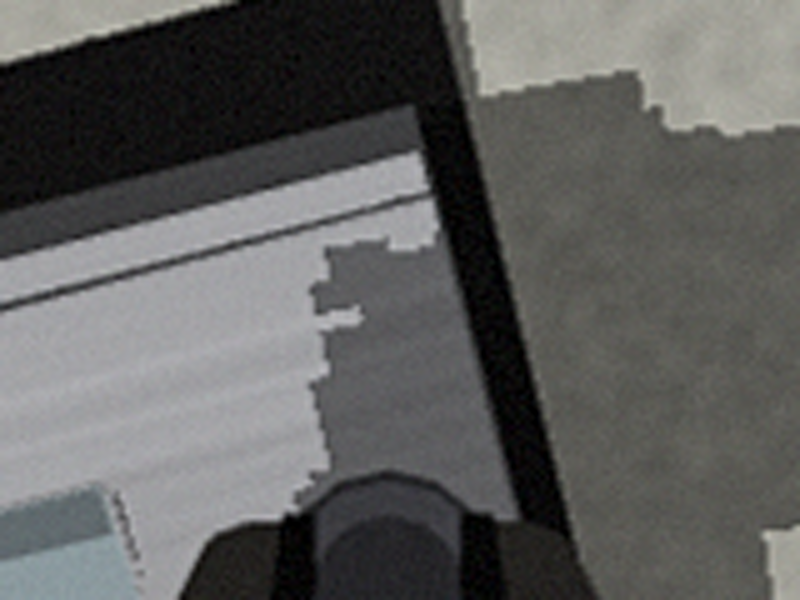

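```bash
python3 - <<'E'
from h import *
def F(): 
    bot.hold(.15); return np.mean([bot.current_contact_force() for _ in range(4)],0).round(1),bot.current_ee_pos().round(4),bot.current_ft_torque().round(2)
for x,y,z in((.5616,.0686,.050),(.5616,.068,.050),(.5616,.068,.0485)):
    bot.line_to([x,y,z],max_speed=.03); print(y,z,*F())
print(bot.current_opening()*92,bot.current_clock())
s=snap('scene','s7');crop('s7',320,180,370,215,'s7c',14);crop('s5',320,180,370,215,'s5d',14)
snap('wrist','w7')
for z in (.048,.056,.052): print(z,[((proj(s,[*(HOLE+[0,.0025]-.015*EY+sx*.045*EX),z])+.5-[320,180])*14).round() for sx in(-1,1)])
E
```

```text
0.0686 0.05 [-1.5 -2.6 15.3] [0.5629 0.0687 0.0521] [-0.33  0.41  0.03]
0.068 0.05 [-1.1 -0.3 14.4] [0.5629 0.0687 0.0521] [0.06 0.4  0.07]
0.068 0.0485 [-2.5 -0.3 18.5] [0.5632 0.0686 0.0512] [0.14 0.56 0.05]
17.127106155383537 27.3333
scale 14
scale 14
0.048 [array([ 84., 237.]), array([531., 493.])]
0.056 [array([ 83., 206.]), array([534., 462.])]
0.052 [array([ 83., 222.]), array([533., 477.])]
```

View pics/s7c.png

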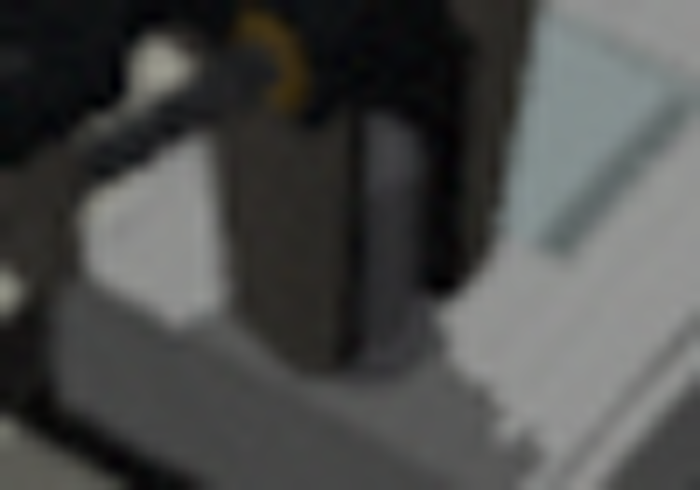

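View pics/s5d.png

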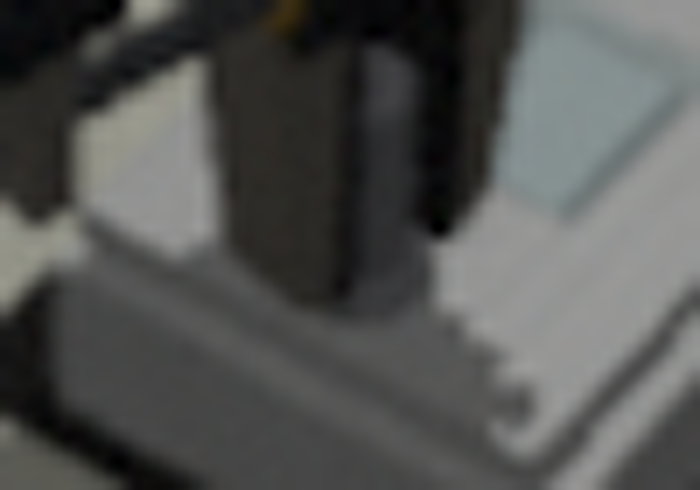

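View pics/w7.png

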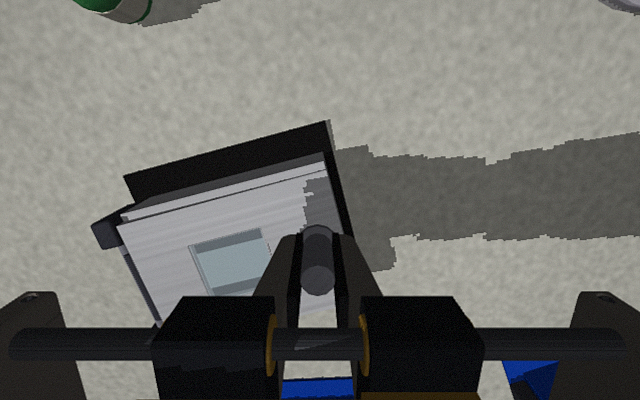

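```bash
python3 - <<'E'
from h import *
def F(): 
    bot.hold(.15); return np.mean([bot.current_contact_force() for _ in range(4)],0).round(1),bot.current_ee_pos().round(4),bot.current_ft_torque().round(2),Ro.from_rotvec(bot.current_tool_rot()).as_matrix()[:,2].round(4)
print(*F())
for x in(.5608,.560): bot.line_to([x,.068,.0485],max_speed=.03); print(x,*F())
c=snap('wrist','w8'); q=np.array(bot.current_ee_pos())
crop('w8',260,210,380,300,'w8c');crop('w3',260,210,380,300,'w3d')
for h in(.036,.040): print(h,(proj(c,q+[0,0,h])-[260,210])*6.667)
s=snap('scene','s8');crop('s8',320,165,370,215,'s8c',12)
a=proj(s,q+[0,0,.036]);b=proj(s,q-[0,0,.0]);print((a-[320,165])*12,(b-[320,165])*12,bot.current_clock())
E
python3 -c "
import cv2,numpy as np
cv2.imwrite('pics/cmp.png',cv2.resize(np.hstack([cv2.imread('pics/w3d.png'),cv2.imread('pics/w8c.png')]),(800,300)))"
```

```text
[-2.3 -0.9 18.2] [0.5633 0.0686 0.0512] [0.09 0.48 0.02] [ 0.0032  0.0011 -1.    ]
0.5608 [-0.9 -0.  18.3] [0.5628 0.0686 0.0513] [ 0.1  0.4 -0. ] [ 0.0041  0.0011 -1.    ]
0.56 [-1.4 -1.  15.8] [0.5624 0.0686 0.0515] [0.09 0.19 0.04] [ 0.0051  0.0011 -1.    ]
scale 6.666666666666667
scale 6.666666666666667
0.036 [396.30194728 464.22701031]
0.04 [396.5787021  494.57736041]
scale 12
[307.59876508 303.08764288] [302.58641759 428.937571  ] 28.4833
```

View pics/cmp.png

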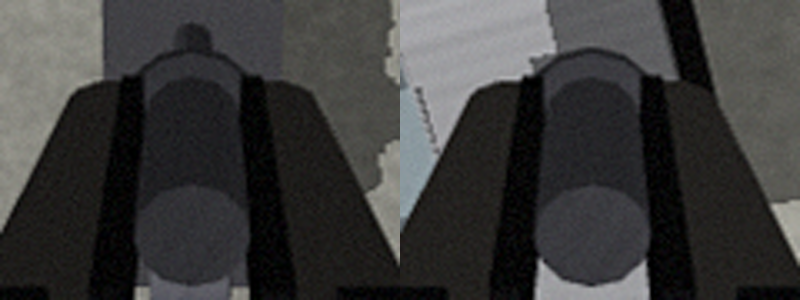

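View pics/s8c.png

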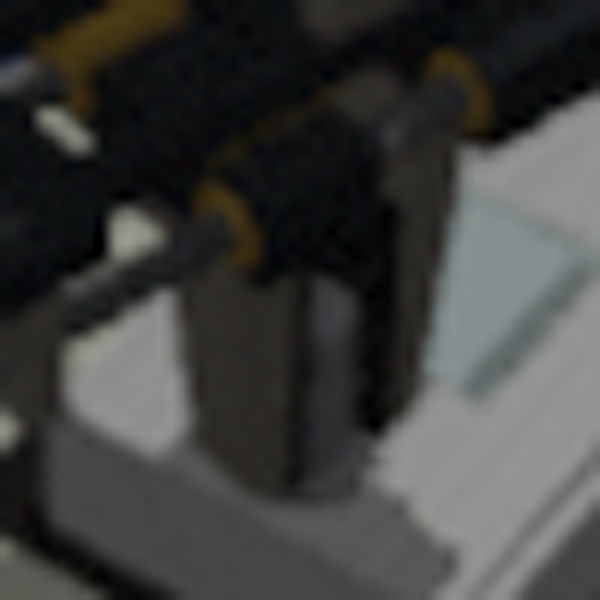

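In the wrist crops the pin sits exactly the same in the jaws as when I lifted it, so it has neither slipped nor tilted. The scene crop shows no gap between lid and base, and the push holds at about 16 N, well above the 8 N needed. Only the flange touches the lid. Handing in.

```bash
python3 - <<'E'
from h import *
bot.hold(.5); p=bot.current_ee_pos(); bot.hold(.3)
print((np.array(bot.current_ee_pos())-p).round(5),bot.current_contact_force().round(1),bot.current_clock())
bot.job_done()
print(bot.current_contact_force().round(1),bot.current_ee_pos().round(4),bot.current_clock())
E
```

```text
[-1.e-05 -3.e-05 -2.e-05] [-0.6 -0.9 17.1] 29.2833
the job is handed in; nothing more can be done
the job is handed in; nothing more can be done
```

I swung the aluminium clamp's lid down and put the round-headed pin through the lid into the base. I handed the job in at about 29 s, still gripping the pin and pressing down with about 17 N.

**Last checks that agreed**
- The arm was at rest, moving less than 0.05 mm over 0.3 s, with about 1 N of side force.
- The pin had neither slipped nor tilted in the grip.
- The scene view showed no gap between lid and base.
- The fingertips looked clear of the lid.
- The square pin, dish, slide box and bottle were never touched.

**What disagreed**
- **Hole position:** the wrist camera and the fixed cameras differed by about 3.5 mm in y. I used a value in between, and the pin went in without side load.
- **Press depth:** the tool went down about 12 mm after touching the lid, where 8 mm was expected. The force rose more steeply only past about 9 mm. I put the extra down to a yielding stop, but I could not measure the joint angles directly.

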